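Unscrew the filler cap of the brush-cleaner tank

TASK

Unscrew the grey plastic winged filler cap of the aluminium brush-cleaner tank (a single turn of about 60 degrees anticlockwise frees it), lift it off its neck and set it down in the steel tray, lying flat with the wing up. Do not force the cap, lower it into the tray rather than dropping it, and leave the ink bottle standing where it is.

Things in the scene. Friction and masses are not known exactly. Their poses are not given: they have to be found in the camera images.
- cap: Loose grey screw cap, 80 g: ribbed disc 58 mm across, 25 mm tall, across its top a bar-shaped wing 50 mm long (cap's x), 14 mm thick (y), 28 mm high (25 to 53 mm above the origin), to be pinched across its thickness. Origin: on the axis at the lower edge of the skirt; z up. Starts shut, its x axis within 0.08 rad of the tank's x; turns freely, without rising.
- tank: Aluminium box tank, 110 (x) by 140 (y) by 70 mm high, screwed to the desk by a dark foot plate 122 x 180 x 5 mm; immovable. Origin: centre of underside, z up. The filler neck stands on its top, 30 mm from the centre towards +y; a small round steel breather (28 mm across, 12 mm high), part of the tank, 42 mm from the centre towards -y.
- neck (a point): Centre of the neck's mouth, 94 mm above the desk; neck 38 mm across, 24 mm tall. The shut cap's origin is 20 mm below it. Cap lugs hook under neck lugs (2 mm lift, 1.5 mm side play). Angle of cap x from tank x, anticlockwise from above: stop at -0.14 rad, free beyond 0.65, lift straight up at 0.8 to 1.1, stop at 1.18. Clear once the cap has risen 25 mm.
- tray: Plain square steel tray, 130 x 130 mm outside, 20 mm high, walls 4 mm, floor 4 mm thick, heavy (about 0.8 kg). Origin: centre of its underside; x and y along its sides. A cap lying flat in it has its origin 4 mm above the tray's origin. (A jointed desk lamp stands at the desk's near right-hand corner, to be kept clear of.)
- ink_bottle: Small square glass ink bottle with a white screw cap, 46 x 45 mm and 88 mm tall, a bystander on the desk. Origin: centre of its underside.
Not all that is in view belongs to the job. Leave any orange or yellow look-alike of the cap alone.

How it is judged:
By the outcome, as a careful person would: the job done as asked, in the order asked, and still so for the second after the job is handed in, with the robot touching nothing.
It also fails if it takes over 45 s, if anything falls off the work surface, if the arm or the gripper's body presses on something with over 40 N, if the wrist force passes 120 N, or if a joint passes its speed limit or range.

ROBOT

A 7-joint arm with a two-finger parallel gripper is mounted at the origin on a cart in front of the work surface, level with it; the furniture and walls round the work are solid. World frame = base frame: x ahead of the robot, y to its left, z up, the work surface at z = 0. Lengths are in mm, angles in rad, forces in N, time in s.
With the tool pointing down it reaches from about 400 to 900 mm from the base axis. Payload 5.6 kg.
Tool frame: the origin (TCP) lies on the mounting face of the last link; the fingertips stand 190 mm ahead of it and the grasp point (between the pads) lies 171 mm ahead of it (manip.grasp_offset is the distance from the TCP to the grasp point, in mm); z points along the fingers, y is the line along which they close (so a half turn about z gives the same grasp; the last joint's range is limited). The gripper opens to 92 mm and grips with 3 to 60 N. Pads are 20 mm wide; open, the fingers measure 128 mm over their backs; the gripper's body (75 mm by 189 mm) begins 69 mm behind the grasp point.
Start: joints at [1.067, 0.468, -0.012, 1.603, 0.006, 1.071, -0.056], TCP at [288.998, -582.221, 404.692] pointing down, gripper open.
Joint ranges: [-2.53, 2.53], [-0.31, 2.02], [-1.57, 1.55], [0.28, 2.44], [-1.29, 4.43], [0.15, 1.84], [-2.92, 2.92]. Speed limits (rad/s): [2.57, 2.57, 3.14, 3.14, 3.14, 3.14, 3.14].

INTERFACE

Orientations are given as a rotation vector (axis times angle).
In Python, from bench import readout, eyes, order, manip gives the robot as it stands.
- The arm moves only by the tool carry_out, never from a script. Its argument "targets" is a list that holds one entry, the list of rows, each a list of 4 numbers: the shift along the world's x, y, z in units of 25 mm (1.0 is 25 mm), then the turn about the world's z in units of 8 degrees (1.0 is 8 degrees). In form: [[[tx, ty, tz, twist], ...]]. A call has 1 to 10 rows; each row is the pose to reach, as a shift and turn from the pose commanded when the call began; what a row does not reach only later rows make up. A row lasts 1/8 s, in which the tool goes at most 62.5 mm and 10.7 degrees, less where a joint would pass 70% of its speed; a pose out of reach is approached as far as the arm can. A call with a gripper value outside its range is refused whole. "gripper" is the opening in per cent of the stroke, from 0 (shut) to 100 (fully open), set as the call begins (left out, the last holds). The fingers move at their own pace and stop on an object; "grip_force" is the grip in N (left out, the last holds). Time passes only in rows, so rows that repeat a pose let the fingers close. It gives the time, the measured TCP pose, the force, the opening and the grip force at its end, in the units of the state.
- readout.read_state(): the state, without advancing time (a new reading comes with each control period).
- eyes.camera(name): name is "scene" or "top" or "wrist"; returns a dict with "color" (384x512x3 uint8, red, green, blue), "range_z" (384x512 float32, mm along the optical axis (not along the pixel's ray), 0 where there is no reading), "intrinsics" (3x3 intrinsics, pixels), "eye" and "attitude" of the camera in the world. Camera axes: x right, y up, looking along -z (the intrinsics and any distortion apply to the point x, -y, -z); pixel columns grow to the right and rows downward; lengths in mm; the calibration is good to about 2 mm. A picture is of the moment at which its call begins.
- order.finish_job(): hands the job in; it is judged then, once.
The state is a dict: "time": time; "qpos": joint angles; "joint_velocities": joint speeds; "effort": joint torques, N m; "ee_pos": TCP position; "eef_rot": TCP orientation; "force": force on the tool from outside, world axes, zero at the start; "torque": the same for the moment, N m; "width": opening from 0.0 (shut) to 1.0 (fully open); "gripper_force": force on a finger pad.
Only numpy, scipy, OpenCV 4.12 (cv2) and the standard library are available. Lean on these libraries where they do the work, as an engineer would, in place of code of your own. Each camera call takes 0.05 s, during which the arm holds its last target. There are 200 camera calls.

## Working session

There is one attempt and no reset: what is moved stays moved. The work goes in short steps, Python scripts to look and compute and a tool call to move; the robot and the scene stay as the last step left them, time stands still between calls to the robot, and variables do not carry over. Pictures are saved under pics/ and viewed, at most 10 in all, crops included, and the job is handed in when it is done.

Besides the shell and the picture viewer there is one more tool, called after "Emit:" in YAML: its name, and indented under it one key for each argument. carry_out: Moves the arm, as the interface text tells. Its arguments: {"type":"object","properties":{"targets":{"type":"array","items":{"type":"array","items":{"type":"array","items":{"type":"number"}}}},"gripper":{"type":"number"},"grip_force":{"type":"number"}},"required":["targets"]}

```bash
mkdir -p pics; cat > h.py <<'E'
import numpy as np, cv2
from bench import readout, eyes, order, manip
from scipy.spatial.transform import Rotation as R
def cloud(c):
    K=np.array(c["intrinsics"]);z=c["range_z"].astype(float)
    v,u=np.mgrid[:z.shape[0],:z.shape[1]]
    P=np.stack([(u-K[0,2])/K[0,0]*z,-(v-K[1,2])/K[1,1]*z,-z],-1)
    A=np.array(c["attitude"],float)
    A=A if A.shape==(3,3) else R.from_rotvec(A).as_matrix()
    W=P@A.T+np.array(c["eye"]);W[z==0]=np.nan
    return W
def save(n,im): cv2.imwrite(f"pics/{n}.png",cv2.cvtColor(im,cv2.COLOR_RGB2BGR))
E
python3 - <<'E'
from h import *
s=readout.read_state();print(s, manip.grasp_offset)
cs=[eyes.camera(n) for n in("scene","top")]
for c in cs: print(c["eye"],c["attitude"],c["intrinsics"], [k for k in c])
im=cs[1]["color"];np.savez("top.npz",W=cloud(cs[1]),im=im)
save("top",cv2.resize(im,(800,600)));save("scene",cv2.resize(cs[0]["color"],(800,600)))
E
```

```text
{'time': 0.0, 'qpos': array([ 1.06697248,  0.46838199, -0.01159397,  1.60363768,  0.00601757,
        1.07139627, -0.05631179]), 'joint_velocities': array([-0.00016368,  0.00040812,  0.00072971, -0.00063762, -0.0011252 ,
        0.00123188, -0.00040308]), 'effort': array([ 3.31540095e-04, -5.20563197e+01, -1.26296212e-02, -2.43743205e+01,
       -5.66453661e-02,  1.71573699e-02,  1.72981813e-04]), 'ee_pos': array([ 288.88429672, -581.99230468,  403.73110876]), 'eef_rot': array([-3.05693637e+00, -7.16968554e-01,  8.59666923e-04]), 'force': array([-0.54777822, -0.26369713,  0.62060895]), 'torque': array([-0.00322902,  0.06283505, -0.02065711]), 'gripper_force': 0.0, 'width': 0.998830738247179} 171.4
[  19.12615101  590.64107552 1096.95649004] [ 0.30331122 -0.81015151 -2.36971687] [[433.15153425   0.         254.7347228 ]
 [  0.         433.15153425 193.13581397]
 [  0.           0.           1.        ]] ['color', 'range_z', 'intrinsics', 'eye', 'attitude']
[ 200.6873215   -40.36415046 1635.84692655] [ 0.16607303 -0.17203001 -1.5852867 ] [[470.60013238   0.         256.94880658]
 [  0.         470.60013238 189.3773848 ]
 [  0.           0.           1.        ]] ['color', 'range_z', 'intrinsics', 'eye', 'attitude']
```

View pics/top.png

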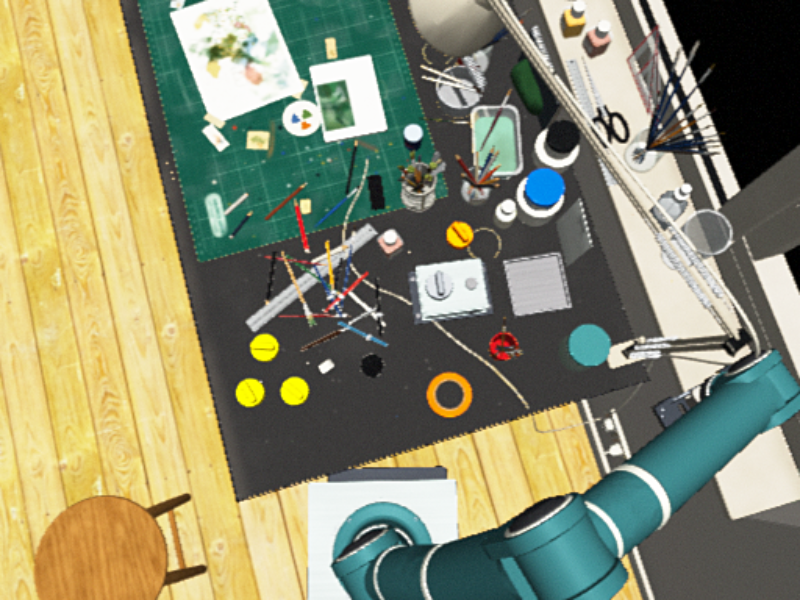

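View pics/scene.png

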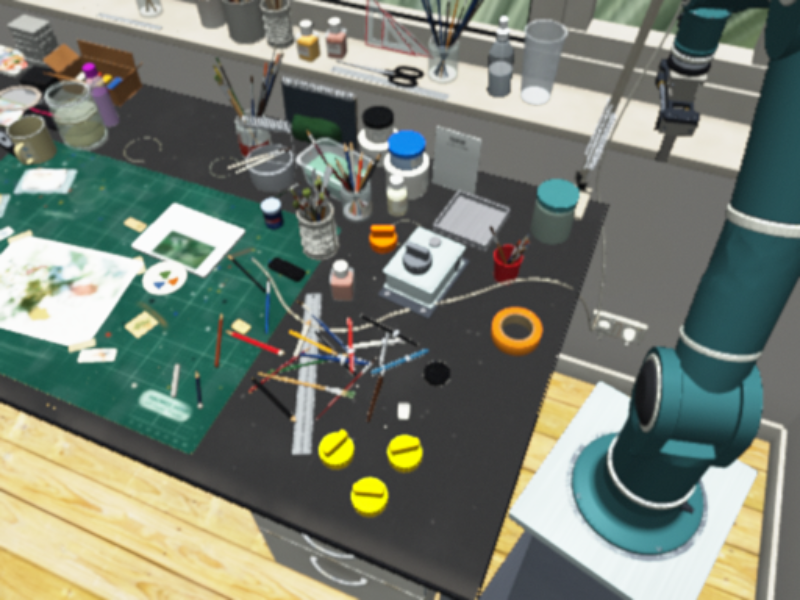

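The top view shows the tank at about (451,290), with the grey cap at (440,285) and the breather at (471,284). The tray is at (537,283) and the pink ink bottle at (391,241). There are look-alikes at (460,234), which is orange, and at (264,347), (250,393) and (294,391), which are yellow. The grey one on the tank neck fits the description. The lamp's arm passes near the tray's right side, at (640,350). I'll measure next and make one enlarged crop.

```bash
python3 - <<'E'
from h import *
d=np.load("top.npz");W=d["W"];im=d["im"]
save("crop",cv2.resize(im[130:240,220:420],(800,440),interpolation=cv2.INTER_CUBIC))
def reg(name,r,zlo,zhi):
    u0,u1,v0,v1=[int(x*0.64) for x in r]
    P=W[v0:v1,u0:u1].reshape(-1,3);P=P[(P[:,2]>zlo)&(P[:,2]<zhi)]
    if len(P)<3: print(name,"none");return
    q=cv2.minAreaRect(P[:,:2].astype(np.float32)); print(name,len(P),"med",np.median(P,0).round(1),"rect",np.round(q[0],1),np.round(q[1],1),round(q[2],1))
    return P
reg("desk",(560,600,400,420),-50,50)
reg("wing",(415,465,260,310),108,140)
reg("cap",(415,465,260,310),82,140)
reg("tanktop",(400,500,250,330),60,140)
reg("breather",(455,490,265,300),76,95)
reg("tray",(495,580,245,320),-5,30)
reg("trayrim",(495,580,245,320),12,30)
reg("ink",(375,408,222,258),60,110)
reg("orange",(440,478,215,252),25,110)
u=W.reshape(-1,3);m=(u[:,2]>110)&(np.hypot(u[:,0]-560,u[:,1]+150)<260)
# high obstacles in 40mm cells
cells={}
for p in u[m]:
    k=(int(p[0]//40*40),int(p[1]//40*40));cells[k]=max(cells.get(k,0),p[2])
print({k:round(v) for k,v in sorted(cells.items())})
E
```

```text
desk 32 med [ 3.111e+02 -4.081e+02 -4.000e-01] rect [ 313.2 -413.7] [12.9 45.4] 15.1
wing 68 med [ 555.9 -128.9  125.9] rect [ 556.9 -129.1] [48.1 15.5] 11.1
cap 251 med [ 555.2 -126.7  101.5] rect [ 556.8 -129.7] [56.4 58. ] 0.6
tanktop 1323 med [ 556.1 -157.7   71. ] rect [ 562.2 -158.3] [114.  143.7] 6.7
breather 74 med [ 569.1 -197.3   79.7] rect [ 568.2 -190.9] [77.4 61.1] 17.8
tray 2451 med [ 582.9 -355.2    3.5] rect [ 587.7 -359.3] [196.2 178.5] 87.2
trayrim 273 med [ 582.3 -369.5   18.8] rect [ 578.5 -363.9] [143.3 166.1] 15.7
ink 111 med [666.2 -22.3  78.6] rect [670.  -24.6] [42.8 43.3] 33.3
orange 152 med [ 688.4 -180.9   34.8] rect [ 689.1 -183.6] [53.8 53.6] 88.4
{(400, -320): 122, (400, -240): 112, (440, -280): 130, (480, -440): 635, (480, -400): 637, (480, -280): 121, (520, -440): 662, (520, -400): 664, (520, -160): 132, (560, -400): 673, (560, -360): 673, (560, -160): 135, (560, -120): 134, (600, -360): 685, (600, -320): 672, (640, -360): 687, (640, -320): 704, (680, -320): 706, (680, -280): 720, (720, -360): 144, (720, -280): 727, (720, -240): 739, (720, -120): 115, (760, -280): 159, (760, -240): 751, (760, -200): 759, (760, -160): 650, (760, -120): 181, (760, -80): 196, (800, -240): 116, (800, -200): 734, (800, -160): 695, (800, -120): 679, (800, -80): 152}
```

View pics/crop.png

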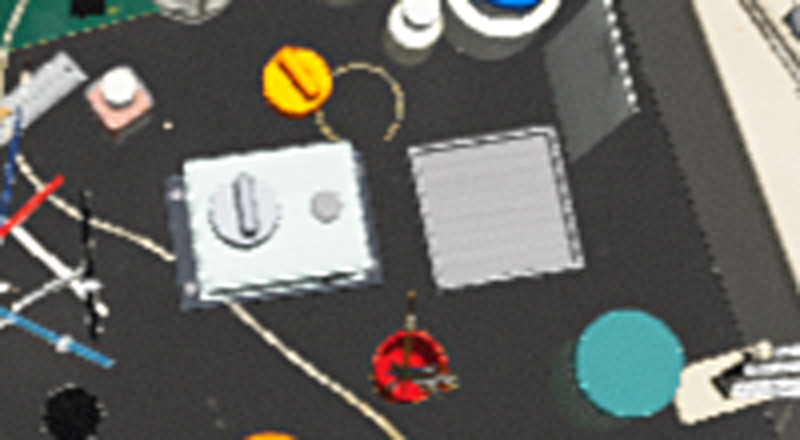

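```bash
python3 - <<'E'
from h import *
P=np.concatenate([cloud(eyes.camera(n)).reshape(-1,3) for n in("scene","top")])
m=(P[:,2]>150)&(P[:,0]>250)&(P[:,0]<850)&(P[:,1]>-720)&(P[:,1]<100)
cells={}
for p in P[m]:
    cells.setdefault((int(p[0]//50*50),int(p[1]//50*50)),[]).append(p[2])
for k,v in sorted(cells.items()):
    if len(v)>2: print(k,len(v),round(min(v)),round(np.median(v)),round(max(v)),end="; ")
# tank/tray fits
d=np.load("top.npz");W=d["W"].reshape(-1,3)
def rect(n,m):
    q=cv2.minAreaRect(W[m][:,:2].astype(np.float32));print("\n",n,m.sum(),W[m].mean(0).round(1),np.round(q[0],1),np.round(q[1],1),round(q[2],1))
x,y,z=W.T
rect("tanktop",(abs(z-70)<4)&(abs(x-562)<80)&(abs(y+158)<85))
rect("br",(abs(z-82)<5)&(abs(x-565)<30)&(abs(y+200)<25))
rect("rim",(z>13)&(z<28)&(abs(x-585)<78)&(abs(y+345)<80)&(y>-425))
im=d["im"];g=im.astype(int);b=((g.max(-1)-g.min(-1)<25)&(g.mean(-1)>110)).reshape(-1)
rect("traybright",b&(z<28)&(abs(x-585)<78)&(abs(y+345)<78))
E
```

```text
(250, -750) 10 175 177 181; (250, -700) 58 173 178 183; (250, -650) 199 151 179 595; (250, -600) 959 313 502 612; (250, -550) 1879 211 422 639; (250, -500) 614 300 602 652; (250, -450) 51 609 635 653; (300, -750) 7 175 178 181; (300, -700) 69 171 178 188; (300, -650) 472 151 180 576; (300, -600) 907 151 459 601; (300, -550) 484 317 555 607; (350, -750) 77 174 178 185; (350, -700) 288 172 179 341; (350, -650) 339 169 179 344; (350, -600) 397 150 181 576; (350, -550) 1479 150 406 635; (350, -500) 6 589 592 597; (400, -750) 38 173 179 187; (400, -700) 153 172 179 187; (400, -650) 197 170 179 188; (400, -600) 233 150 178 287; (400, -550) 235 150 221 637; (400, -500) 313 571 606 648; (400, -450) 7 610 616 620; (450, -750) 447 172 251 317; (450, -700) 245 170 179 186; (450, -650) 381 171 179 190; (450, -600) 459 150 178 187; (450, -550) 6 164 173 184; (450, -500) 172 587 619 652; (450, -450) 225 599 624 656; (500, -750) 1181 170 268 482; (500, -700) 285 173 180 571; (500, -650) 289 172 179 340; (500, -600) 387 150 179 189; (500, -550) 176 150 171 188; (500, -450) 199 606 632 661; (500, -40
[... 1198 characters left out ...]
50, -150) 208 150 171 650; (750, -100) 109 150 176 196; (750, -50) 4 151 159 162; (800, -750) 4 240 241 242; (800, -700) 161 238 249 259; (800, -650) 323 170 243 380; (800, -600) 448 178 273 348; (800, -550) 538 174 219 399; (800, -500) 261 151 178 200; (800, -300) 15 150 156 164; (800, -250) 19 151 632 708; (800, -200) 629 151 670 737; (800, -150) 843 151 668 707; (800, -100) 352 150 662 691; (800, -50) 13 150 159 165; 
 tanktop 712 [ 559.8 -161.8   69.9] [ 561.3 -158.2] [112.2 143.5] 6.8

 br 50 [ 567.3 -198.6   81. ] [ 563.6 -200.8] [60.6 26.5] 31.2

 rim 223 [ 582.1 -359.8   19.1] [ 582.2 -360. ] [142.5 146.3] 7.5

 traybright 1289 [ 579.2 -357.8    6.3] [ 578.5 -357.2] [136.7 137.7] 6.5
```

The enlarged crop confirms it: the grey winged cap on the tank at crop (245,210), breather at (327,206), tray at (495,205). The lamp's lower arm stands at about (375,-540), so I'll pull the arm in before swinging it.

Emit:
carry_out:
  targets:
    - [[-0.5,1,0,0],[-1,2,0,0],[-1.5,3,0,0],[-2,4,0,0],[-2.5,5,0,0],[-3,6,0,0],[-3.4,6.8,0,0],[-3.8,7.6,0,0]]
  gripper: 60

```text
time: 1.2
ee_pos: [193.6, -391.4, 404.7]
eef_rot: [3.059, 0.717, -0.0]
force: [-0.4, -0.5, -0.5]
width: 0.6
gripper_force: 0.0
```

Emit:
carry_out:
  targets:
    - [[1.2,0.6,0,0],[2.5,1.3,0,0],[3.7,2,0,-0.3],[4.8,3.1,0,-0.6],[6,4.2,0,-0.9],[7.1,5.3,0,-1.2],[8,6.6,0,-1.4],[8.9,8,0,-1.6],[9.8,9.3,0,-1.9],[11.5,9.8,0,-1.9]]

```text
time: 2.45
ee_pos: [481.6, -145.4, 405.0]
eef_rot: [3.126, 0.309, -0.001]
force: [-0.3, -0.8, 0.4]
width: 0.601
gripper_force: 0.0
```

Emit:
carry_out:
  targets:
    - [[1.2,0.3,0,0],[2.3,0.6,-0.5,0],[2.9,0.7,-1,0],[2.9,0.7,-1,0],[2.9,0.7,-1,0]]

```text
time: 3.08
ee_pos: [553.3, -130.2, 379.7]
eef_rot: [3.127, 0.305, -0.001]
force: [-0.2, -0.2, 0.1]
width: 0.6
gripper_force: 0.0
```

```bash
python3 - <<'E'
from h import *
s=readout.read_state();print(s["ee_pos"],s["eef_rot"],s["force"],s["qpos"])
c=eyes.camera("wrist");W=cloud(c);np.savez("w.npz",W=W,im=c["color"]);print(c["eye"])
save("w1",cv2.resize(c["color"],(800,600)))
x,y,z=W.reshape(-1,3).T
def rect(n,m):
    if m.sum()<5: return print(n,m.sum())
    P=np.stack([x,y,z],1)[m];q=cv2.minAreaRect(P[:,:2].astype(np.float32));print(n,m.sum(),P.mean(0).round(1),np.round(q[0],1),np.round(q[1],1),round(q[2],1))
n=np.hypot(x-557,y+129)
rect("wing",(z>120)&(z<133)&(n<32))
rect("disc",(z>93)&(z<133)&(n<36))
rect("tank",(abs(z-70)<4)&(abs(x-562)<90)&(abs(y+158)<100))
E
```

```text
[ 553.2833923  -130.24452419  379.70245418] [ 3.12652202e+00  3.05193962e-01 -1.40507895e-03] [-0.16114151 -0.24922877  0.0887692 ] [ 0.42830969  0.38464434 -0.32081615  1.81358259  0.14473579  0.96699027
 -1.32933505]
[ 622.17530414 -117.50049291  359.97621906]
wing 790 [ 559.7 -131.4  126.6] [ 558.1 -131.7] [49.9 14. ] 8.1
disc 2637 [ 560.7 -131.1  107.6] [ 559.7 -131.7] [56.4 59.4] 10.9
tank 7355 [ 570.8 -165.7   69.9] [ 562. -161.] [106.1 135.7] 6.7
```

Emit:
carry_out:
  targets:
    - [[0.18,-0.03,-0.8,-0.4],[0.18,-0.03,-1.8,-0.4],[0.18,-0.03,-2.8,-0.4],[0.18,-0.03,-3.3,-0.4],[0.18,-0.03,-3.5,-0.4],[0.18,-0.03,-3.5,-0.4],[0.18,-0.03,-3.5,-0.4]]

```text
time: 4.0
ee_pos: [558.8, -130.5, 293.1]
eef_rot: [3.133, 0.219, 0.002]
force: [-0.7, -0.9, -0.2]
width: 0.601
gripper_force: 0.0
```

```bash
python3 - <<'E'
from h import *
s=readout.read_state();print(s["ee_pos"],s["eef_rot"],s["force"])
c=eyes.camera("wrist");W=cloud(c)
save("w2",cv2.resize(c["color"],(800,600)))
x,y,z=W.reshape(-1,3).T
n=np.hypot(x-557,y+129)
m=(z>122)&(z<130)&(n<27);print(m.sum())
if m.sum()>5:print(cv2.minAreaRect(np.stack([x,y],1)[m].astype(np.float32)))
E
```

```text
[ 558.80786954 -130.5459063   293.09361342] [3.13343376e+00 2.18952146e-01 2.29350572e-03] [-0.7321321  -0.86579487 -0.24969079]
1746
((557.8699340820312, -121.04686737060547), (47.89883041381836, 35.44057846069336), 8.64944076538086)
```

View pics/w2.png

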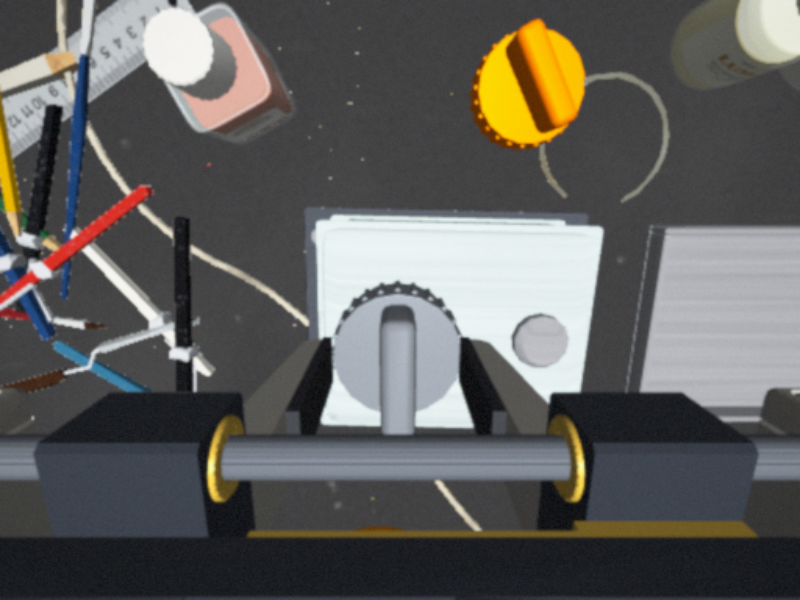

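The wing, at px (380–415, 305–430), sits centred and parallel between the pads, at about 331 and 460. I'll close the gripper.

Emit:
carry_out:
  targets:
    - [[0,0,0,0],[0,0,0,0],[0,0,0,0],[0,0,0,0],[0,0,0,0],[0,0,0,0]]
  gripper: 0
  grip_force: 20

```text
time: 4.8
ee_pos: [558.5, -130.5, 292.2]
eef_rot: [3.134, 0.219, -0.0]
force: [0.5, -0.2, 0.2]
width: 0.151
gripper_force: 20.0
```

Emit:
carry_out:
  targets:
    - [[0,0,0,0.5],[0,0,0,1.1],[0,0,0,1.7],[0,0,0,2.3],[0,0,0,2.9],[0,0,0,3.5],[0,0,0,3.5]]

```text
time: 5.68
ee_pos: [558.6, -130.7, 292.2]
eef_rot: [2.988, 0.969, 0.0]
force: [0.4, -1.8, -0.7]
width: 0.148
gripper_force: 20.0
```

Emit:
carry_out:
  targets:
    - [[0,0,0,0.6],[0,0,0,1.2],[0,0,0,1.8],[0,0,0,2.4],[0,0,0,2.9],[0,0,0,3.1],[0,0,0,3.1],[0,0,0,3.1]]

```text
time: 6.68
ee_pos: [558.5, -130.6, 292.2]
eef_rot: [2.71, 1.588, -0.0]
force: [0.6, -1.1, 0.7]
width: 0.154
gripper_force: 20.0
```

```bash
python3 - <<'E'
from h import *
s=readout.read_state();print(s["ee_pos"],s["force"],s["torque"],s["qpos"])
r=R.from_rotvec(s["eef_rot"]).as_matrix();print(np.degrees(np.arctan2(r[1,0],r[0,0])))
c=eyes.camera("wrist");W=cloud(c)
save("w3",cv2.resize(c["color"],(800,600)))
E
```

```text
[ 558.49705699 -130.58323752  292.18515894] [ 0.64470904 -1.09970751  0.70527362] [-0.25437128 -0.14346268 -0.03975858] [ 0.55786135  0.54239381 -0.50089057  1.85524165  0.34304829  0.82992626
 -0.62778745]
60.74081925749293
```

View pics/w3.png

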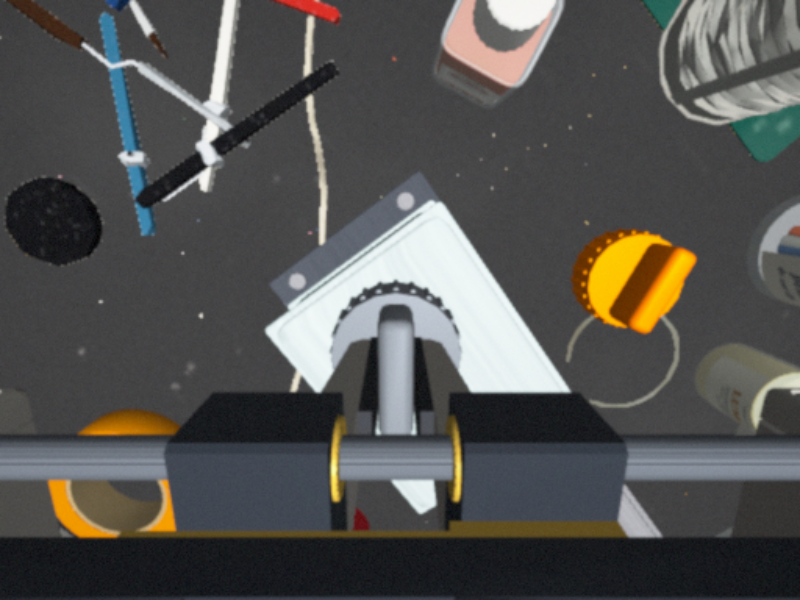

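The wing turned with the gripper, so the cap stands at about 54° to the tank. I'll lift gently.

Emit:
carry_out:
  targets:
    - [[0,0,0.1,0],[0,0,0.2,0],[0,0,0.3,0],[0,0,0.3,0]]

```text
time: 7.22
ee_pos: [558.5, -130.5, 300.0]
eef_rot: [2.71, 1.589, 0.0]
force: [-0.2, -2.1, 1.0]
width: 0.148
gripper_force: 20.0
```

Emit:
carry_out:
  targets:
    - [[0,0,0.4,0],[0,0,0.9,0],[0,0,1.4,0],[0,0,1.5,0],[0,0,1.5,0]]

```text
time: 7.85
ee_pos: [558.4, -130.4, 337.5]
eef_rot: [2.709, 1.589, 0.0]
force: [-0.1, 0.1, -1.9]
width: 0.151
gripper_force: 20.0
```

Emit:
carry_out:
  targets:
    - [[0,-0.5,0,-0.4],[0.1,-1.4,0,-1.1],[0.2,-2.4,0,-1.8],[0.3,-3.4,0,-2.5],[0.4,-4.4,0,-3.2],[0.5,-5.4,0,-3.9],[0.6,-6.4,0,-4.6],[0.7,-7.4,0,-5.3],[0.8,-8.3,0,-6],[0.86,-9.1,0,-6.5]]

```text
time: 9.1
ee_pos: [579.5, -359.7, 336.5]
eef_rot: [-3.133, -0.233, 0.002]
force: [0.8, 0.4, -1.4]
width: 0.153
gripper_force: 20.0
```

```bash
python3 - <<'E'
from h import *
s=readout.read_state();print(s["ee_pos"],s["force"],s["qpos"])
c=eyes.camera("wrist");W=cloud(c)
save("w4",cv2.resize(c["color"],(800,600)))
x,y,z=W.reshape(-1,3).T
b=(z>14)&(z<25)&(abs(x-580)<85)&(abs(y+358)<85)
q=cv2.minAreaRect(np.stack([x,y],1)[b].astype(np.float32));print(b.sum(),q)
x,y,z=np.load("top.npz")["W"].reshape(-1,3).T
m=(z>60)&(z<400)&(abs(x-580)<110)&(abs(y+358)<140)
for k in sorted({(int(a//20*20),int(b//20*20)) for a,b in zip(x[m],y[m])}): print(k,end=" ")
E
```

```text
[ 579.5402872  -359.73723388  336.50625605] [ 0.7796951   0.42598529 -1.35714471] [ 0.68374985  0.60834318 -0.25820449  1.55857409  0.17516746  0.99850639
 -1.04764935]
1660 ((583.4813842773438, -364.33355712890625), (144.68048095703125, 146.02511596679688), 7.891773223876953)
(460, -280) (480, -280) (500, -240) (500, -220) (520, -240) (520, -220) (540, -240) (560, -240) (560, -220) (580, -240) (580, -220) (600, -240) (620, -460) (620, -440) (620, -240) (640, -460) (640, -440) (660, -460) (660, -440) (680, -500) (680, -440)
```

View pics/w4.png

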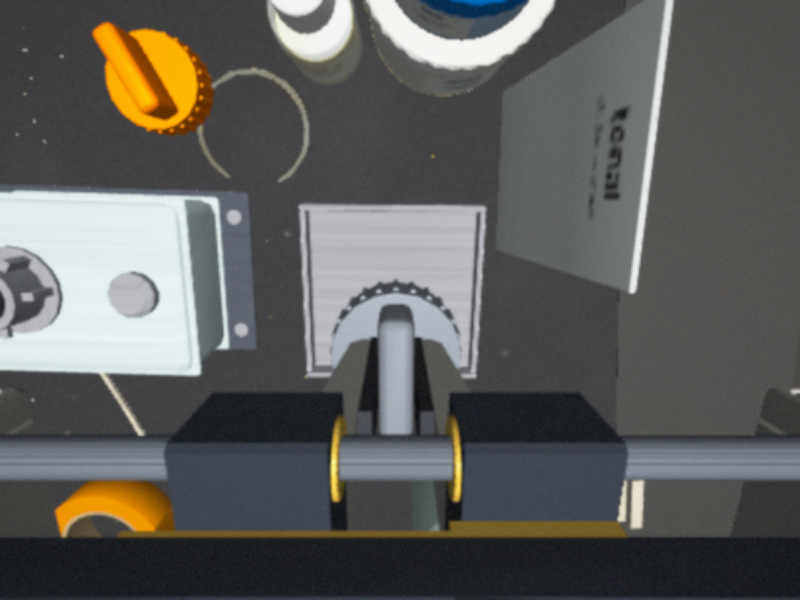

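The cap is in the gripper, wing vertical at px (395,370), and the tray is directly below at px (300–485, 205–378). A standing card at px (500–640, 0–290) is close to the -y end of the gripper body. I'll turn the hand clockwise and move it slightly toward +y before lowering.

Emit:
carry_out:
  targets:
    - [[0,0.1,0,-0.8],[0,0.2,0,-1.6],[0,0.2,-0.5,-2.5],[0,0.2,-1.2,-2.5],[0,0.2,-2,-2.5],[0,0.2,-2.8,-2.5],[0,0.2,-3.4,-2.5],[0,0.2,-3.9,-2.5],[0,0.2,-4.2,-2.5],[0,0.2,-4.2,-2.5]]

```text
time: 10.4
ee_pos: [580.0, -352.9, 231.7]
eef_rot: [-3.126, 0.306, 0.001]
force: [-0.6, 0.1, -0.8]
width: 0.157
gripper_force: 20.0
```

Emit:
carry_out:
  targets:
    - [[0,0,-0.07,0],[0,0,-0.14,0],[0,0,-0.21,0],[0,0,-0.28,0],[0,0,-0.28,0]]

```text
time: 11.02
ee_pos: [579.9, -352.9, 225.0]
eef_rot: [-3.127, 0.307, 0.0]
force: [-0.1, -0.5, -1.6]
width: 0.154
gripper_force: 20.0
```

Emit:
carry_out:
  targets:
    - [[0,0,-0.04,0],[0,0,-0.08,0],[0,0,-0.1,0],[0,0,-0.1,0]]

```text
time: 11.52
ee_pos: [580.0, -353.0, 222.7]
eef_rot: [-3.127, 0.307, 0.0]
force: [-0.0, -0.1, -1.1]
width: 0.151
gripper_force: 20.0
```

Emit:
carry_out:
  targets:
    - [[0,0,-0.02,0],[0,0,-0.04,0],[0,0,-0.04,0]]

```text
time: 11.9
ee_pos: [580.1, -353.0, 222.2]
eef_rot: [3.126, -0.307, 0.0]
force: [-2.4, 1.7, 4.3]
width: 0.15
gripper_force: 20.0
```

The cap has touched the tray floor, with a force rise of about 5 N. I'll release it.

Emit:
carry_out:
  targets:
    - [[0,0,0,0],[0,0,0,0],[0,0,0,0],[0,0,0,0],[0,0,0,0]]
  gripper: 40

```text
time: 12.52
ee_pos: [580.0, -353.0, 221.6]
eef_rot: [3.127, -0.307, -0.0]
force: [0.0, -0.5, 0.2]
width: 0.403
gripper_force: 0.0
```

Emit:
carry_out:
  targets:
    - [[0,0,0.4,0],[0,0,1,0],[0,0,2,0],[0,0,3,0],[0,0,4,0],[-0.3,0.1,4.4,0],[-1,0.4,4.4,0],[-2,1,4.4,0],[-2.5,1.3,4.4,0],[-2.5,1.3,4.4,0]]

```text
time: 13.78
ee_pos: [517.0, -320.2, 332.0]
eef_rot: [3.126, -0.307, 0.0]
force: [0.6, -0.1, -0.2]
width: 0.399
gripper_force: 0.0
```

```bash
python3 - <<'E'
from h import *
s=readout.read_state();print(s["time"],s["ee_pos"],s["force"],s["joint_velocities"].round(3))
c=eyes.camera("wrist");W=cloud(c)
save("w5",cv2.resize(c["color"],(800,600)))
x,y,z=W.reshape(-1,3).T;n=np.hypot(x-580,y+353)
for a,b in((52,62),(25,35)):
    m=(z>a)&(z<b)&(n<40);print(m.sum(),np.median(z[m]),z[m].std(),cv2.minAreaRect(np.stack([x,y],1)[m].astype(np.float32)) if m.sum()>5 else 0)
E
```

```text
13.775 [ 516.97778027 -320.23941544  332.01380349] [ 0.64818571 -0.05226344 -0.20152887] [-0.002  0.022  0.003 -0.044  0.001 -0.005 -0.002]
797 56.88994654857436 1.2569514171814067 ((579.5531616210938, -353.0630187988281), (14.021656036376953, 49.14311218261719), 77.61152648925781)
1703 29.419192494652123 0.8409213464080857 ((580.041259765625, -352.5035095214844), (57.9102897644043, 57.16282653808594), 45.10195541381836)
```

View pics/w5.png

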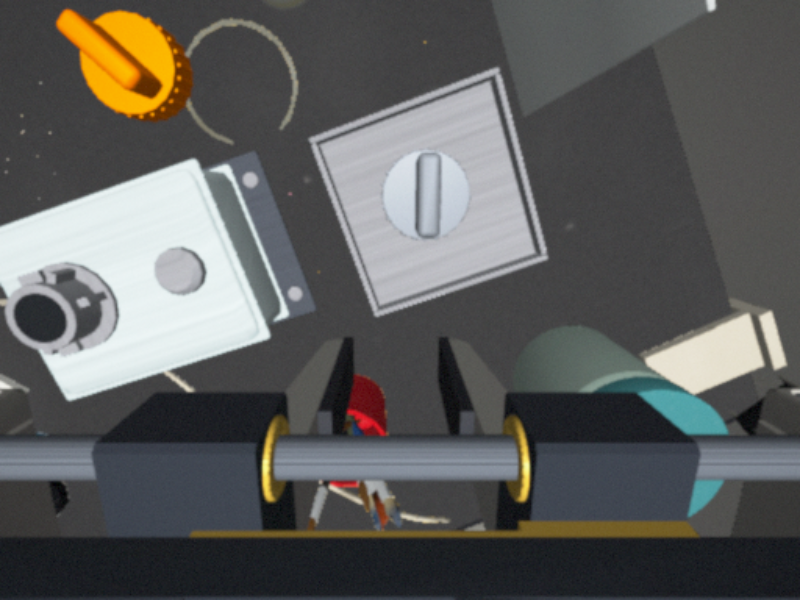

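The cap lies flat, wing up, in the middle of the tray at px (428,195). Its wing top is at 57 mm and its disc at 29 mm, as expected, and the gripper is clear of everything. I'll hand the job in.

```bash
python3 -c "
from bench import order;print(order.finish_job())"
```

```text
the job is handed in; nothing more can be done
None
```

I unscrewed the cap, lifted it off the neck and lowered it into the tray, where it lies flat with the wing up. The arm was never near the ink bottle, and I handed the job in at about 14 s.

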